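Screw the wing knob onto the tiffin canister

ROBOT

A 6-joint arm with a two-finger parallel gripper is mounted at the origin on the work surface. World frame = base frame: x ahead of the robot, y to its left, z up, the work surface at z = 0. Lengths are in m, angles in rad, forces in N, time in s.
With the tool pointing down it reaches from about 0.25 to 0.775 m from the base axis. Payload 4 kg.
Tool frame: the origin (TCP) lies midway between the tips of the shut fingers; the grasp point (between the pads) lies 19 mm behind it; y points along the fingers, x is the direction in which the jaws open and shut, and the axes are right-handed (so a half turn about y gives the same grasp; the last joint's range is limited). The gripper opens to 94 mm and grips with 3 to 60 N. Pads are 16 mm wide; open, the fingers measure 119 mm over their backs; the gripper's body (75 mm by 177 mm) begins 78 mm behind the grasp point.
Start: joints at [-1.447, 0.087, 1.371, -0, 1.684, -0.103], TCP at [0.124, -0.536, 0.206] pointing down, gripper open.
Joint ranges: [-3.1, 3.1], [-0.76, 2.03], [0.27, 2.55], [-1.08, 4.22], [0.17, 2.65], [-2.57, 2.57]. Speed limits (rad/s): [2.79, 2.79, 3.14, 3.14, 3.14, 3.14].

INTERFACE

Orientations are given as [roll, pitch, yaw] about the fixed x, y, z axes, in that order (R = Rz(yaw) Ry(pitch) Rx(roll)).
In Python, from bench import robot gives the robot as it stands.
- The arm moves only by the shell command python3 -m creep 'ROWS'. ROWS is JSON, a list of rows, each a list of 7 numbers: the shift along the tool's x, y, z in mm, then the turn, a rotation vector about the tool's x, y, z in degrees, then the closure in counts, from 0 (fully open) to 255 (shut). A call has 1 to 5 rows; each row is the pose to reach, as a shift and turn from the pose commanded when the call began, along the tool's axes at that moment; what a row does not reach only later rows make up. A row lasts 1/8 s, in which the tool goes at most 62.5 mm and 10.7 degrees, less where a joint would pass 70% of its speed; a pose out of reach is approached as far as the arm can. A call with a gripper value outside its range is refused whole. The fingers move at their own pace and stop on an object; the grip force is fixed at half the most. Time passes only in rows, so rows that repeat a pose let the fingers close. It gives the time, the measured TCP pose, the force and the opening at its end, in the units of the state.
- robot.get_obs(): the state, without advancing time (a new reading comes with each control period).
- robot.snapshot(name): name is "scene" or "side" or "wrist"; returns a dict with "color" (384x512x3 uint8, blue, green, red), "fx", "fy", "cx", "cy" (pixels), "world_from_camera" (4x4, takes a point from camera to world coordinates); the wrist camera has in their place "mount" (4x4, takes a point from camera to tool coordinates, whose origin is the TCP and whose axes are the tool frame's). Camera axes: x right, y down, z forward; pixel columns grow to the right and rows downward; lengths in m; the calibration is good to about 2 mm. A picture is of the moment at which its call begins: read the wrist's pose just before it. There is no depth.
- robot.close_job(): hands the job in, once; it reports no verdict.
Trained networks look in the newest picture that a camera, given by its name, has taken for a name from the list of things; names that differ only in an ending like _2 or _b are one class to them, and where a whole thing is asked for, a point or a joint stands for the part that bears it (a point fixed in the world has none). Each returns a list of dicts, best first, with "p" (0 to 1); they miss things now and then, are a little off and sometimes report something else, mostly with a low value. They report only what shows in the picture. A call takes as long as a camera call. They do not tell look-alikes from the thing itself.
- robot.spot_in(name, camera): "point" ([x, y, z] in m, in world coordinates, good to about 4 mm: the middle of the surface that is visible of it).
- robot.landmark_of(name, camera): "point" ([x, y, z] in m, in world coordinates, good to about 4 mm: a listed point, or the origin of a listed thing).
The state is a dict: "time": time; "joint_positions": joint angles; "qvel": joint speeds; "joint_torque": joint torques, N m; "tool_pos": TCP position; "ee_rot": TCP orientation; "wrist_force": force on the tool from outside, world axes, zero at the start; "wrist_torque": the same for the moment, N m; "width": finger opening in m.
Only numpy, scipy, OpenCV 4.12 (cv2) and the standard library are available. Lean on these libraries where they do the work, as an engineer would, in place of code of your own. Each camera call takes 0.05 s, during which the arm holds its last target.

TASK

Take the wing knob from the bamboo coaster and set it upright on the threaded stud in the middle of the canister lid. Under a light press, turn it backwards (anticlockwise from above) until it drops into the start of the thread, then turn it forwards (clockwise) until it comes up against its stop, fully home, and let go. Be gentle: never push or twist the knob hard against the thread, and leave the pan, the mug and the tumblers on the tray alone.

Things in the scene. Friction and masses are not known exactly. Their poses are not given: they have to be found in the camera images.
- knob: Black wing knob standing upright, 61 mm tall, about 0.1 kg: a hollow round skirt 47 mm across (bore 39 mm, open below, 27 mm deep), closed by a cap with its top at 32 mm, and a flat grip bar standing on the cap. Origin: centre of the skirt's lower rim; z up through the bar, x along the bar, y across its flat faces.
- knob_bar (a point): Middle of the knob's grip bar, 46 mm above the knob's origin. The bar is 46 mm long (x), 14 mm thick (y: the faces to grip) and 29 mm high.
- knob_lugs (a point): Inside the knob on its axis, 3.5 mm above its rim, at the height of four round steel lugs, 5 mm thick, that point inward 90 degrees apart (along x and y) and leave a 25 mm passage between their tips. They ride on, and then in, the stud's thread, with 2 mm of sideways play.
- stack: Closed round steel canister of two tiers and a lid, 134 mm across and 105 mm high to the flat lid top, standing firm (neither it nor its stud moves or turns). Origin: centre of its foot, z up. The threaded stud rises from the middle of the lid. How the thread starts lie round the stud differs each time and cannot be told from this frame: it has to be felt.
- stud_foot (a point): Middle of the stud's foot, on the lid's top face, z up. The steel stud is 26 mm high: a plain core 21 mm across, coned at the top, with a coarse four-start right-hand thread 35 mm across on its lower 16 mm, repeating every 90 degrees. With its lugs on top of the thread the knob's rim is 11 to 15 mm above this point; in a thread start 5 to 7 mm; at the stop 2 mm: fully home.
- stud_top (a point): Top of the stud, 26 mm above its foot. Turned anticlockwise on the thread top the knob climbs (a 3 mm step down may come first), then within 80 degrees drops 8 mm into a start 12 degrees wide with a wall behind; it may also land in one at once. Clockwise on the top a tooth blocks it; from the start 45 to 65 degrees lead 4 mm down to the stop. Rigid: 5 N of press, and 0.1 N m at the stop, do.
- coaster: Round bamboo coaster 100 mm across and 8 mm thick, lying fixed on the shelf, with the knob standing on it. Origin: centre of its underside.
- mug: White ceramic mug, 76 mm across, 90 mm high, handle at its +y. Origin: centre of its foot. To be left alone.
- pan: Aluminium milk pan, 160 mm across, 75 mm high, with a long black handle along its +x reaching 218 mm from the middle, 84 mm high. Origin: centre of its foot. To be left alone.
- tray: Square steel tray, 190 mm wide, 16 mm high, fixed, carrying the four tumblers. Origin: centre of its underside.
- tumbler0: Glass tumbler on the tray, 58 mm across, 75 mm high. Origin: centre of its foot. To be left alone.
- tumbler1: Glass tumbler on the tray, 58 mm across, 75 mm high. Origin: centre of its foot. To be left alone.
- tumbler2: Glass tumbler on the tray, 58 mm across, 75 mm high. Origin: centre of its foot. To be left alone.
- tumbler3: Glass tumbler on the tray, 58 mm across, 75 mm high. Origin: centre of its foot. To be left alone.
Things that resemble listed ones, but are neither listed nor needed, are in the scene too. What is shaped like the knob but green or pink is not meant.

How it is judged:
By the outcome, as a careful person would: the job done as asked, in the order asked, and still so for the second after the job is handed in, with the robot touching nothing.
It also fails if it takes over 72 s, if anything falls off the work surface, if the arm or the gripper's body presses on something with over 40 N, if the wrist force passes 120 N, or if a joint passes its speed limit or range.

## Working session

There is one attempt and no reset: what is moved stays moved. The work goes in short steps, Python scripts to look and compute and a shell command to move; the robot and the scene stay as the last step left them, time stands still between calls to the robot, and variables do not carry over. Pictures are saved under pics/ and viewed, and the job is handed in when it is done.

```bash
ls; mkdir -p pics
python3 - <<'E'
from bench import robot
import cv2
print(robot.get_obs())
for n in ("scene","side","wrist"):
    s=robot.snapshot(n); cv2.imwrite(f"pics/{n}0.png",s["color"])
    print(n,s["fx"],s["cx"],s["cy"],s.get("world_from_camera",s.get("mount")))
for n in ("scene","side"):
    for t in ("knob","knob_bar","coaster","stud_foot","stud_top","stack","pan","mug"):
        print(n,t,[( [round(float(v),3) for v in d["point"]],round(d["p"],2)) for d in robot.landmark_of(t,n)])
E
```

```text
pics
{'time': 0.0, 'joint_positions': array([-1.44711792e+00,  8.79570560e-02,  1.37222519e+00, -4.79389233e-05,
        1.68358815e+00, -1.03084774e-01]), 'qvel': array([ 0.00054167, -0.00077326, -0.00023257,  0.00062523, -0.00059493,
       -0.00064582]), 'joint_torque': array([ 1.43266207e-03, -3.40182281e+01, -3.02425325e+01,  7.19417352e-02,
        3.30042851e-02, -1.82375152e-04]), 'tool_pos': array([ 0.12357407, -0.53538482,  0.20431779]), 'ee_rot': array([-1.57061962,  0.00217108, -1.3440383 ]), 'wrist_force': array([-0.94251984, -0.18397376,  0.23789632]), 'wrist_torque': array([-0.00823419,  0.02576048,  0.03532728]), 'width': 0.09388169686333071}
scene 425.88413397662015 255.24992771908745 188.19569068968485 [[-0.72362839  0.43254593 -0.53783452  1.14310331]
 [ 0.69018729  0.45140106 -0.5655781   0.5527745 ]
 [-0.00185943 -0.78047492 -0.62518433  0.79119663]
 [ 0.          0.          0.          1.        ]]
side 400.16028588808183 260.86551986120816 192.31246572733133 [[-0.9990935  -0.03160916  0.02851391  0.54526192]
 [-0.04174192  0.5959763  -0.80191637  0.94308694]
 
[... 1201 characters left out ...]
.011], 0.76), ([0.654, -0.335, 0.005], 0.69), ([0.487, 0.105, -0.0], 0.62), ([0.606, 0.226, -0.001], 0.59), ([0.471, 0.354, 0.002], 0.59)]
side knob_bar [([0.488, 0.227, 0.051], 0.88), ([0.611, 0.221, 0.045], 0.82), ([0.485, 0.101, 0.044], 0.75), ([0.367, 0.239, 0.045], 0.73)]
side coaster [([0.482, 0.232, -0.006], 0.68)]
side stud_foot [([0.576, -0.101, 0.102], 0.91)]
side stud_top [([0.576, -0.105, 0.131], 0.73), ([0.568, -0.412, 0.006], 0.38)]
side stack [([0.574, -0.106, 0.003], 0.68), ([0.801, 0.063, 0.0], 0.44), ([0.607, -0.372, 0.002], 0.39)]
side pan [([0.8, 0.063, 0.003], 0.86)]
side mug [([0.445, -0.307, 0.002], 0.59), ([0.575, -0.105, 0.005], 0.43), ([0.657, -0.337, 0.005], 0.29)]
```

View pics/scene0.png

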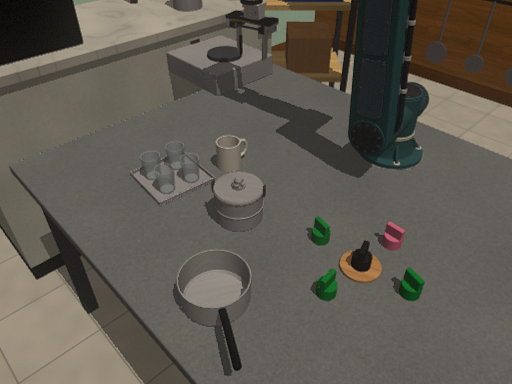

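View pics/side0.png

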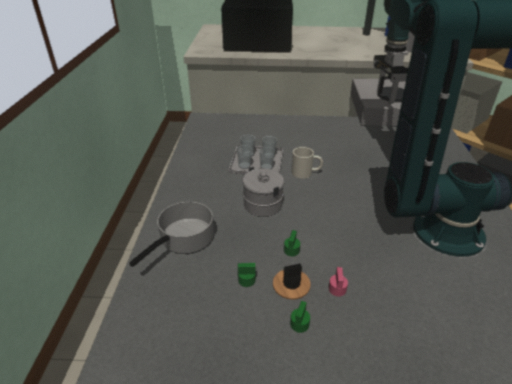

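Run:
```python
import cv2,numpy as np
a=cv2.imread("pics/scene0.png");b=cv2.imread("pics/side0.png")
from bench import robot
def px(name,p):
    s=robot.snapshot(name);T=np.linalg.inv(s["world_from_camera"]);c=T[:3,:3]@p+T[:3,3]
    return s["fx"]*c[0]/c[2]+s["cx"],s["fy"]*c[1]/c[2]+s["cy"]
out=[]
for n,im in (("scene",a),("side",b)):
    u,v=map(int,px(n,np.array([0.487,0.228,0.05])));print(n,u,v)
    c=im[max(0,v-45):v+45,max(0,u-45):u+45]
    out.append(cv2.resize(c,(390,390),interpolation=cv2.INTER_CUBIC))
cv2.imwrite("pics/crop0.png",np.hstack(out))
```

```text
scene 362 251
side 292 269
```

View pics/crop0.png

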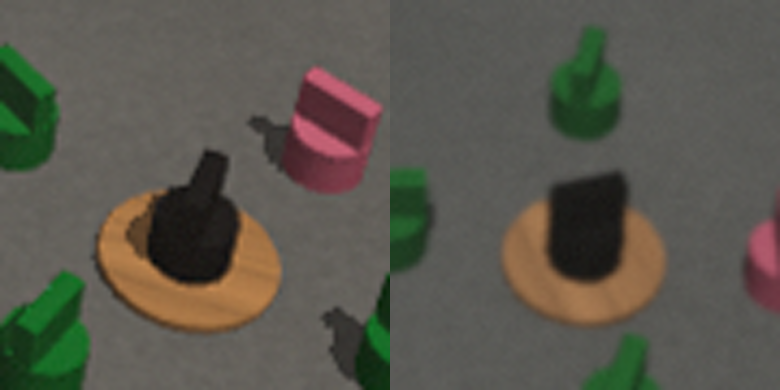

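Five candidates share the knob's shape. Scene-camera pixels: green at (320,231), (327,285) and (412,285), pink at (393,237), and black at (362,255) on the orange coaster. In the side view the black one is at (292,277). Only the black one on bamboo fits, at about (0.487, 0.228), and the crop confirms it. The stack is at about (0.577, -0.105).

```bash
cat > h.py <<'E'
import numpy as np
from bench import robot
from scipy.spatial.transform import Rotation as Ro
def go(p,yaw,o=None):
    o=o or robot.get_obs(); R=Ro.from_euler('xyz',o["ee_rot"]); T=Ro.from_euler('xyz',[-np.pi/2,0,np.radians(yaw)])
    d=R.inv().apply(np.array(p)-o["tool_pos"])*1000
    print("shift mm",d.round(1),"rotvec deg",np.degrees((R.inv()*T).as_rotvec()).round(1))
def st():
    o=robot.get_obs();print(o["time"],"pos",(o["tool_pos"]*1000).round(1),"rot",np.degrees(o["ee_rot"]).round(1),"F",o["wrist_force"].round(1),"T",o["wrist_torque"].round(2),"w",round(o["width"]*1000,1),"q6",np.degrees(o["joint_positions"][5]).round(0))
def wproj(s,o,P):
    R=Ro.from_euler('xyz',o["ee_rot"]).as_matrix();M=s["mount"]
    c=M[:3,:3].T@(R.T@(np.array(P)-o["tool_pos"])-M[:3,3]);return s["fx"]*c[0]/c[2]+s["cx"],s["fy"]*c[1]/c[2]+s["cy"]
def wray(s,o,u,v,z):
    R=Ro.from_euler('xyz',o["ee_rot"]).as_matrix();M=s["mount"]
    d=R@M[:3,:3]@np.array([(u-s["cx"])/s["fx"],(v-s["cy"])/s["fy"],1]);c=R@M[:3,3]+o["tool_pos"]
    return c+d*(z-c[2])/d[2]
E
python3 -c "
from h import *
st();go([.487,.228,.206],-65)"
```

```text
1.05 pos [ 123.7 -535.9  205.5] rot [-90.  -0. -77.] F [-0.4  0.1  0.4] T [-0.01  0.04  0.01] w 93.9 q6 -6.0
shift mm [-6.627e+02 -6.000e-01  5.258e+02] rotvec deg [  0. -12.   0.]
```

```bash
python3 -m creep '[[-47,0,37,0,0,0,0],[-94,0,75,0,0,0,0],[-141,0,112,0,0,0,0],[-188,0,149,0,0,0,0],[-235,0,186,0,0,0,0]]'; python3 -c "
from h import *
st();go([.487,.228,.206],-65)"
```

```text
time: 1.68
tool_pos: [0.2525, -0.2634, 0.2057]
ee_rot: [-1.57, -0.001, -1.345]
wrist_force: [0.5, 0.9, 0.6]
width: 0.094
1.675 pos [ 252.5 -263.4  205.7] rot [-90.   -0.1 -77.1] F [0.5 0.9 0.6] T [ 0.02 -0.03  0.04] w 94.0 q6 22.0
shift mm [-426.4   -0.5  338.6] rotvec deg [ -0.  -12.1   0.1]
```

```bash
python3 -m creep '[[-47,0,37,0,0,0,0],[-94,0,75,0,0,0,0],[-141,0,112,0,0,0,0],[-188,0,149,0,0,0,0],[-235,0,186,0,0,0,0]]';  python3 -m creep '[[-47,0,37,0,-3,0,0],[-94,0,75,0,-6,0,0],[-141,0,112,0,-9,0,0],[-190,0,152,0,-12,0,0],[-190,0,152,0,-12,0,0]]'
python3 - <<'E'
from h import *
import cv2
st();o=robot.get_obs();s=robot.snapshot("wrist");cv2.imwrite("pics/w1.png",s["color"])
for t in ("knob_bar","knob"): print(t,[(d["point"].round(3) if hasattr(d["point"],'round') else d["point"],d["p"]) for d in robot.landmark_of(t,"wrist")])
print(wproj(s,o,[.487,.228,.069]))
E
```

```text
time: 2.3
tool_pos: [0.381, 0.0076, 0.2059]
ee_rot: [-1.569, -0.001, -1.344]
wrist_force: [0.8, -1.3, 0.6]
width: 0.0939
time: 2.92
tool_pos: [0.4862, 0.2281, 0.2034]
ee_rot: [-1.574, 0.001, -1.13]
wrist_force: [-0.2, -0.4, -0.8]
width: 0.0939
2.925 pos [486.2 228.1 203.4] rot [-90.2   0.1 -64.7] F [-0.2 -0.4 -0.8] T [-0.06  0.02 -0.03] w 93.9 q6 84.0
knob_bar [([0.4898, 0.2331, 0.0562], 0.95), ([0.606, 0.2236, 0.0464], 0.86), ([0.4685, 0.3515, 0.045], 0.63), ([0.4808, 0.1022, 0.0454], 0.57)]
knob [([0.4904, 0.2328, 0.0033], 0.81), ([0.4733, 0.3544, -0.0022], 0.81), ([0.4873, 0.1044, -0.0022], 0.72), ([0.6114, 0.2189, -0.0005], 0.64), ([0.3677, 0.2444, 0.0005], 0.57)]
(np.float64(255.7027077291535), np.float64(181.2846480665637))
```

View pics/w1.png

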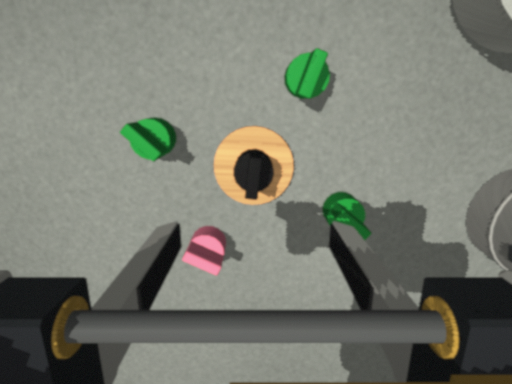

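The black knob shows at (253,175) in the wrist view, on the coaster and roughly between the fingers. Its bar runs nearly vertically in the image. Next I'll measure the bar angle in an enlarged crop.

Run:
```python
import cv2,numpy as np
a=cv2.imread("pics/w1.png")[135:215,210:300]
g=np.clip(a.astype(float)*3.0,0,255).astype(np.uint8)
cv2.imwrite("pics/w1c.png",cv2.resize(g,(720,640),interpolation=cv2.INTER_CUBIC))
```

```text
(no output)
```

View pics/w1c.png

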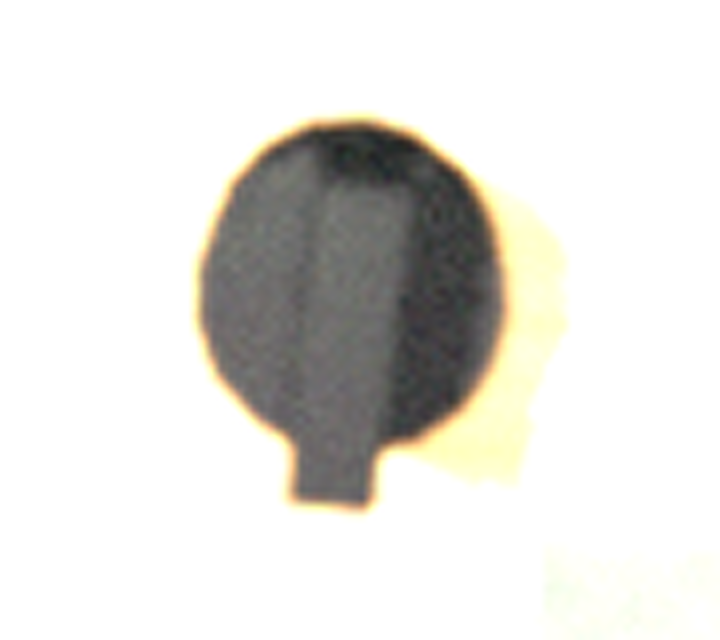

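Run:
```python
from h import *
o=robot.get_obs();s=robot.snapshot("wrist")
P=[wray(s,o,u/8+210,v/8+135,.069) for u,v in ((328,183),(412,190),(370,505),(292,498))]
P=np.array(P);print((P*1000).round(1));c=P.mean(0);d=(P[0]+P[1]-P[2]-P[3])/2
print("c",c,"len",np.linalg.norm(d),"w",np.linalg.norm(P[0]-P[1]),np.linalg.norm(P[3]-P[2]),"yaw",np.degrees(np.arctan2(d[1],d[0])))
go([c[0],c[1],.046],np.degrees(np.arctan2(d[1],d[0]))-90)
```

```text
[[506.9 238.9  69. ]
 [510.6 228.7  69. ]
 [469.6 215.5  69. ]
 [466.1 225.4  69. ]]
c [0.48829855 0.22713084 0.069     ] len 0.04300315558421675 w 0.01090288868212349 0.01050632489804771 yaw 17.998121640758907
shift mm [ -1.9 159.8   3.8] rotvec deg [-0.   6.9  0. ]
```

```bash
python3 -m creep '[[-1,40,2,0,4,0,0],[-2,80,4,0,7,0,0],[-2,120,4,0,7,0,0],[-2,140,4,0,7,0,0],[-2,140,4,0,7,0,0]]'
python3 - <<'E'
from h import *
import cv2
Z=[]
for i in range(3):
    o=robot.get_obs();Z.append([*(o["tool_pos"]*1000),*np.degrees(o["ee_rot"])]);s=robot.snapshot("wrist")
print(np.array(Z).round(1));cv2.imwrite("pics/w2.png",np.clip(s["color"].astype(float)*1.8,0,255).astype(np.uint8))
st();go([.4885,.227,.043],-72)
E
```

```text
time: 3.75
tool_pos: [0.4871, 0.2265, 0.0643]
ee_rot: [-1.574, -0.0, -1.259]
wrist_force: [0.5, -1.0, -0.1]
width: 0.0937
[[487.1 226.5  64.3 -90.2  -0.  -72.1]
 [488.4 227.2  66.  -90.   -0.  -72.1]
 [489.3 227.7  67.  -89.9  -0.  -72.1]]
3.9 pos [489.7 228.1  67.5] rot [-89.8  -0.  -72.1] F [-0.2  0.4  0.1] T [-0.    0.04 -0.02] w 93.9 q6 91.0
shift mm [ 0.6 24.5 -1.6] rotvec deg [-0.2 -0.1  0. ]
```

View pics/w2.png

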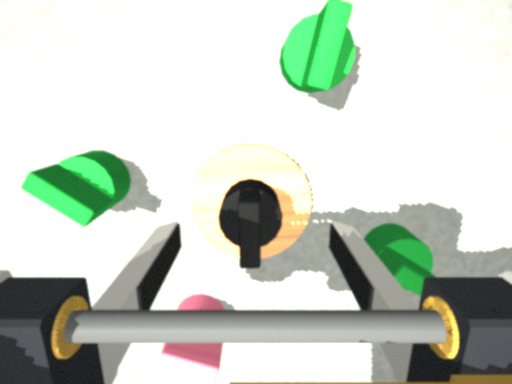

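```bash
python3 -m creep '[[-1,10,-1,0,0,0,0],[-2,18,-1,0,0,0,0],[-2,22,-1,0,0,0,0],[-2,22,-1,0,0,0,0],[-2,22,-1,0,0,0,0]]'
python3 - <<'E'
from h import *
import cv2
for i in range(2): s=robot.snapshot("wrist")
o=robot.get_obs();cv2.imwrite("pics/w3.png",np.clip(s["color"].astype(float)*1.8,0,255).astype(np.uint8))
st();go([.4885,.227,.043],-72);print(wproj(s,o,[.4885,.227,.069]))
s=robot.snapshot("side");cv2.imwrite("pics/s3.png",cv2.resize(s["color"][210:330,220:370],(750,600),interpolation=cv2.INTER_CUBIC))
E
```

```text
time: 4.53
tool_pos: [0.4872, 0.2302, 0.0435]
ee_rot: [-1.571, -0.0, -1.257]
wrist_force: [-0.7, -0.2, 0.5]
width: 0.094
4.625 pos [487.3 230.2  43.8] rot [-90.  -0. -72.] F [ 0.6  0.5 -0.7] T [-0.05 -0.02 -0.04] w 94.1 q6 91.0
shift mm [3.4 0.8 0.1] rotvec deg [-0. -0.  0.]
(np.float64(261.3863423582439), np.float64(254.6785683240613))
```

View pics/w3.png

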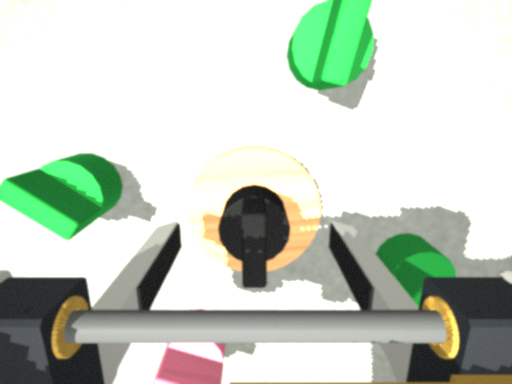

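View pics/s3.png

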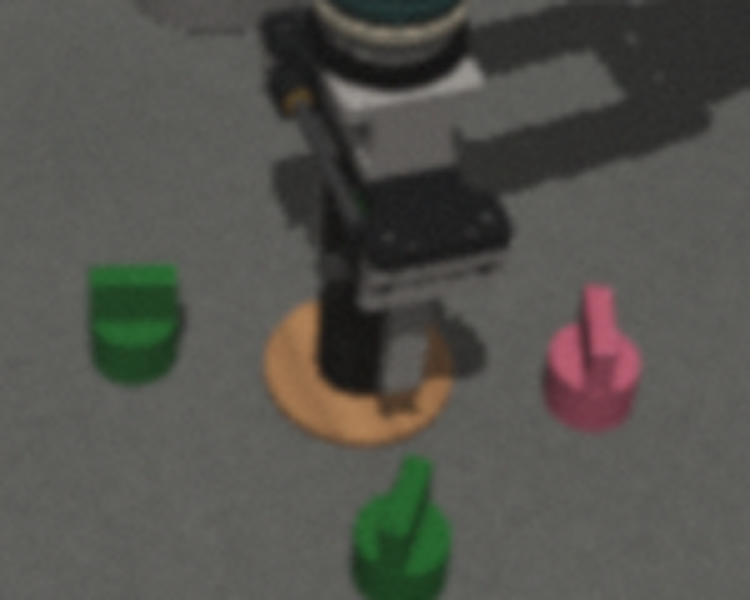

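Run:
```python
from h import *
import cv2
s=robot.snapshot("wrist");o=robot.get_obs()
st();R=Ro.from_euler('xyz',o["ee_rot"])
for v in (200,287): print(v,(R.inv().apply(wray(s,o,255,v,.069)-o["tool_pos"])*1000).round(1))
a=s["color"][165:305,195:315]
cv2.imwrite("pics/w3c.png",cv2.resize(np.clip(a.astype(float)*3.5,0,255).astype(np.uint8),(514,600),interpolation=cv2.INTER_CUBIC))
```

```text
4.725 pos [487.3 230.1  43.7] rot [-90.  -0. -72.] F [-0.2  0.3 -0.4] T [0.01 0.06 0.05] w 94.1 q6 91.0
200 [ -0.1 -25.3  31.9]
287 [ -0.2 -25.3 -20.2]
```

View pics/w3c.png

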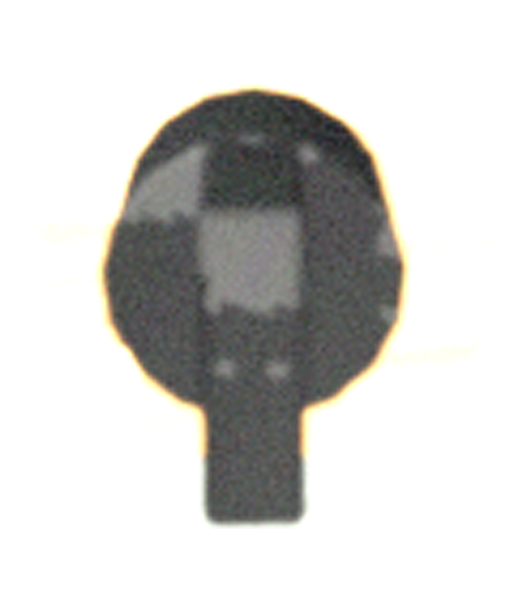

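Bar is centred in the jaws across (col 255) and within 2 mm along. Closing.

```bash
python3 -m creep '[[0,0,2,0,0,0,100],[0,0,2,0,0,0,180],[0,0,2,0,0,0,255],[0,0,2,0,0,0,255],[0,0,2,0,0,0,255]]'; python3 -m creep '[[0,0,0,0,0,0,255],[0,0,0,0,0,0,255],[0,0,0,0,0,0,255]]';python3 -c "
from h import *
st()"
```

```text
time: 5.35
tool_pos: [0.489, 0.2307, 0.0435]
ee_rot: [-1.571, -0.0, -1.257]
wrist_force: [-0.9, 0.6, 1.4]
width: 0.0475
time: 5.72
tool_pos: [0.4889, 0.2307, 0.0434]
ee_rot: [-1.571, -0.0, -1.257]
wrist_force: [0.1, -0.2, 0.4]
width: 0.0173
5.725 pos [488.9 230.7  43.4] rot [-90.  -0. -72.] F [ 0.1 -0.2  0.4] T [-0.02 -0.03 -0.02] w 17.3 q6 91.0
```

```bash
python3 -m creep '[[0,0,0,0,0,0,255],[0,0,0,0,0,0,255]]';python3 -m creep '[[0,-20,0,0,0,0,255],[0,-60,0,0,0,0,255],[0,-120,0,0,0,0,255],[0,-165,0,0,0,0,255],[0,-165,0,0,0,0,255]]';python3 - <<'E'
from h import *
import cv2
st();s=robot.snapshot("side");cv2.imwrite("pics/s4.png",cv2.resize(s["color"][130:290,200:400],(750,600),interpolation=cv2.INTER_CUBIC))
s=robot.snapshot("wrist");cv2.imwrite("pics/w4.png",np.clip(s["color"].astype(float)*1.8,0,255).astype(np.uint8))
st()
E
```

```text
time: 5.98
tool_pos: [0.4889, 0.2307, 0.0434]
ee_rot: [-1.571, -0.0, -1.257]
wrist_force: [0.8, 0.2, 0.8]
width: 0.0137
time: 6.6
tool_pos: [0.4912, 0.2315, 0.2135]
ee_rot: [-1.561, 0.0, -1.257]
wrist_force: [-0.1, -0.3, -1.3]
width: 0.014
6.6 pos [491.2 231.5 213.5] rot [-89.4   0.  -72. ] F [-0.1 -0.3 -1.3] T [-0.01 -0.02 -0.02] w 14.0 q6 91.0
6.7 pos [488.6 230.6 207.6] rot [-90.1  -0.  -72. ] F [ 0.4 -0.4 -1.3] T [ 0.02 -0.03 -0.01] w 13.5 q6 91.0
```

View pics/s4.png

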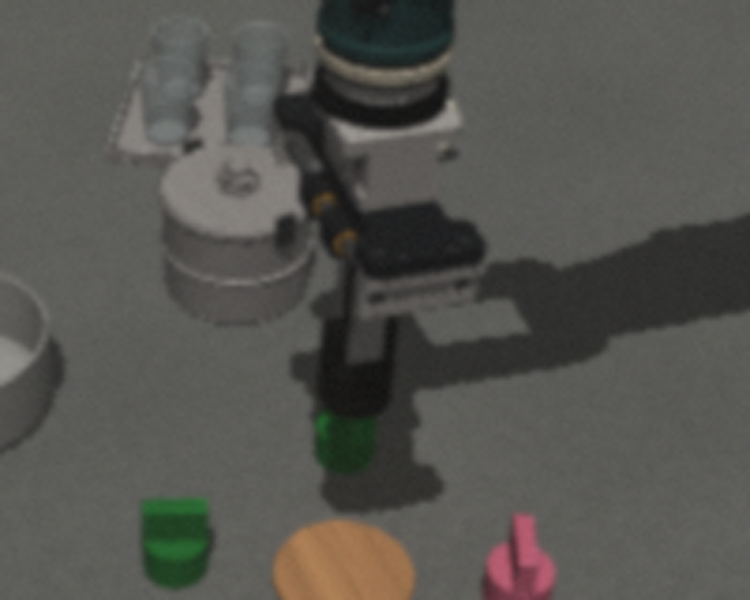

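View pics/w4.png

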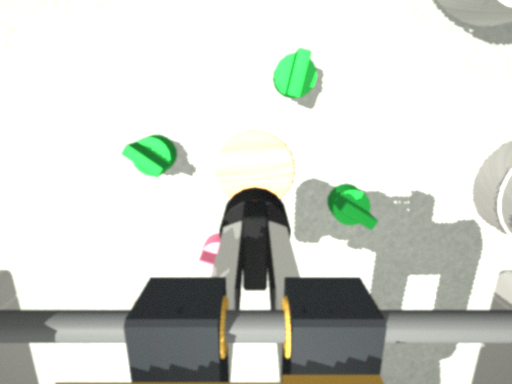

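```bash
python3 -c "
from h import *
st();go([.50,-.13,.208],-72)"
```

```text
6.7 pos [488.6 230.6 207.6] rot [-90.1  -0.  -72. ] F [ 0.4 -0.4 -1.3] T [ 0.02 -0.03 -0.01] w 13.5 q6 91.0
shift mm [ 3.464e+02 -2.000e-01 -1.006e+02] rotvec deg [ 0.1 -0.   0. ]
```

```bash
python3 -m creep '[[40,0,-12,0,0,0,255],[95,0,-28,0,0,0,255],[150,0,-44,0,0,0,255],[205,0,-60,0,0,0,255],[250,0,-73,0,0,0,255]]';python3 -m creep '[[50,0,-14,0,0,0,255],[80,0,-23,0,0,0,255],[96,0,-28,0,0,0,255],[96,0,-28,0,0,0,255],[96,0,-28,0,0,0,255]]';python3 - <<'E'
from h import *
import cv2
for i in range(2): s=robot.snapshot("wrist")
o=robot.get_obs();s=robot.snapshot("wrist");st();cv2.imwrite("pics/w5.png",np.clip(s["color"].astype(float)*1.5,0,255).astype(np.uint8))
for t in ("stud_foot","stud_top","stack"): print(t,[(np.round(d["point"],4),round(d["p"],2)) for d in robot.landmark_of(t,"wrist")[:2]])
print(wproj(s,o,[.577,-.105,.131]),wproj(s,o,[.577,-.105,.105]))
E
```

```text
time: 7.32
tool_pos: [0.495, -0.0315, 0.205]
ee_rot: [-1.576, 0.002, -1.258]
wrist_force: [1.0, 0.2, -1.9]
width: 0.0139
time: 7.95
tool_pos: [0.4996, -0.1283, 0.2078]
ee_rot: [-1.571, 0.001, -1.255]
wrist_force: [-0.3, 0.1, -0.3]
width: 0.0138
8.1 pos [ 499.9 -128.4  208.5] rot [-90.    0.  -71.9] F [-0.1 -0.1 -1. ] T [ 0.02 -0.   -0.02] w 13.9 q6 51.0
stud_foot [(array([ 0.5742, -0.1026,  0.1031]), 0.94)]
stud_top [(array([ 0.5784, -0.1045,  0.1335]), 0.73)]
stack [(array([ 0.5795, -0.1032, -0.0012]), 0.62)]
(np.float64(257.5392383471016), np.float64(102.68359900306994)) (np.float64(257.33475063544364), np.float64(102.60922943314168))
```

View pics/w5.png

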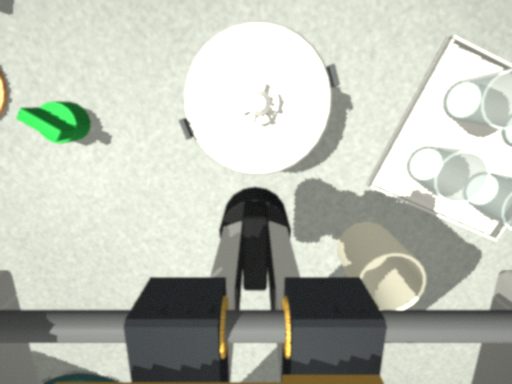

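The lid circle shows at about (257,97) with a radius near 73 px, and the stud is at about (260,103). I'll fit the lid rim next.

Run:
```python
from h import *
import cv2
s=robot.snapshot("wrist");o=robot.get_obs();im=s["color"];st()
cv2.imwrite("pics/w5c.png",cv2.resize(im[10:190,165:350],(617,600),interpolation=cv2.INTER_CUBIC))
g=cv2.GaussianBlur(cv2.cvtColor(im,cv2.COLOR_BGR2GRAY),(3,3),0).astype(float)
# radial edge in undistorted lid-plane coords: sample ring about guess, find strongest gradient
from scipy.optimize import least_squares
from scipy.ndimage import map_coordinates
c=np.array([.577,-.105]);
for it in range(3):
    pts=[]
    for a in np.radians(np.arange(0,360,3)):
        rr=np.arange(.058,.076,.0004)
        uv=np.array([wproj(s,o,[c[0]+r*np.cos(a),c[1]+r*np.sin(a),.105]) for r in rr])
        p=map_coordinates(g,[uv[:,1],uv[:,0]],order=1);d=-np.gradient(np.convolve(np.pad(p,2,'edge'),np.ones(5)/5,'valid'))
        k=d.argmax()
        if d[k]>1.5: pts.append([c[0]+rr[k]*np.cos(a),c[1]+rr[k]*np.sin(a)])
    pts=np.array(pts)
    f=least_squares(lambda q:np.hypot(pts[:,0]-q[0],pts[:,1]-q[1])-q[2],[*c,.067],loss='soft_l1',f_scale=.001)
    c=f.x[:2];print(len(pts),f.x.round(4),np.abs(f.fun).mean())
```

```text
8.3 pos [ 499.9 -129.   208.7] rot [-90.  -0. -72.] F [ 0.1 -0.  -0.7] T [ 0.02  0.02 -0.01] w 13.3 q6 51.0
120 [ 0.5771 -0.1052  0.0637] 0.00021071223549584765
120 [ 0.5771 -0.1052  0.0637] 0.00024111907320699028
120 [ 0.5771 -0.1052  0.0637] 0.00025310951246549604
```

View pics/w5c.png

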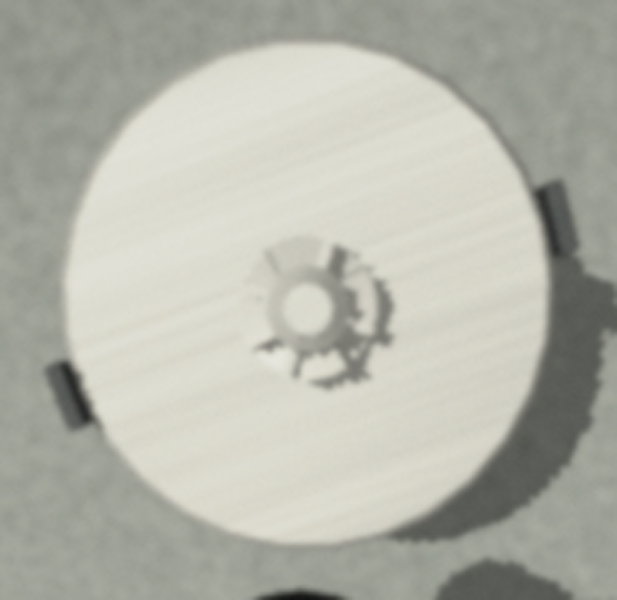

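```bash
python3 -c "
from h import *
st();go([.577,-.105,.178],-72)"
```

```text
8.3 pos [ 499.9 -129.   208.7] rot [-90.  -0. -72.] F [ 0.1 -0.  -0.7] T [ 0.02  0.02 -0.01] w 13.3 q6 51.0
shift mm [ 1.  30.7 80.7] rotvec deg [-0.  0.  0.]
```

```bash
python3 -m creep '[[0,0,35,0,0,0,255],[1,10,70,0,0,0,255],[1,25,81,0,0,0,255],[1,31,81,0,0,0,255],[1,31,81,0,0,0,255]]';python3 - <<'E'
from h import *
import cv2
for i in range(2):
  s=robot.snapshot("side")
st();a=cv2.resize(s["color"][110:230,205:325],(400,400),interpolation=cv2.INTER_CUBIC)
s2=robot.snapshot("scene");b=cv2.resize(s2["color"][120:240,180:300],(400,400),interpolation=cv2.INTER_CUBIC)
cv2.imwrite("pics/s6.png",np.clip(np.hstack([a,b])*1.6,0,255).astype(np.uint8));st();go([.577,-.105,.178],-72)
E
```

```text
time: 8.93
tool_pos: [0.5759, -0.1057, 0.1766]
ee_rot: [-1.573, 0.001, -1.257]
wrist_force: [-0.1, -0.3, -0.8]
width: 0.0137
9.025 pos [ 576.6 -105.9  178.1] rot [-90.  -0. -72.] F [-0.9  0.8 -0.9] T [0.01 0.01 0.04] w 13.8 q6 56.0
9.075 pos [ 576.8 -106.   178.4] rot [-89.9  -0.1 -72. ] F [ 1.  -0.3 -1.6] T [-0.08 -0.03 -0.03] w 14.2 q6 56.0
shift mm [-0.8  0.4  0.5] rotvec deg [-0.1 -0.   0.1]
```

View pics/s6.png

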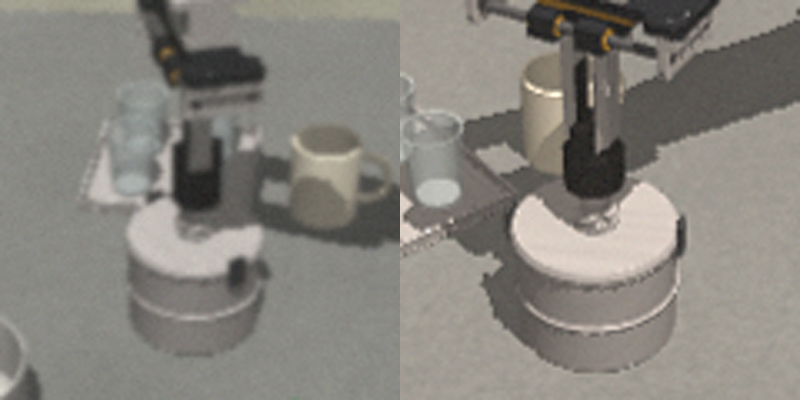

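```bash
python3 -m creep '[[-0.5,6,0.5,0,0,0,255],[-0.5,12,0.5,0,0,0,255],[-0.5,18,0.5,0,0,0,255],[-0.5,18,0.5,0,0,0,255]]';python3 -c "
from h import *
st()"
```

```text
time: 9.57
tool_pos: [0.5769, -0.1047, 0.1584]
ee_rot: [-1.572, 0.001, -1.257]
wrist_force: [0.3, -0.3, -1.3]
width: 0.0137
9.575 pos [ 576.9 -104.7  158.4] rot [-90.1   0.1 -72. ] F [ 0.3 -0.3 -1.3] T [ 0.01 -0.03  0.05] w 13.7 q6 56.0
```

```bash
python3 -m creep '[[0,1,0,0,0,0,255],[0,2,0,0,0,0,255],[0,2,0,0,0,0,255]]';python3 -m creep '[[0,1,0,0,0,0,255],[0,1,0,0,0,0,255]]';python3 -m creep '[[0,1,0,0,0,0,255],[0,1,0,0,0,0,255]]';python3 -c "
from h import *
st()"
```

```text
time: 9.95
tool_pos: [0.5775, -0.1049, 0.1575]
ee_rot: [-1.571, -0.0, -1.257]
wrist_force: [0.3, -0.0, 0.1]
width: 0.0137
time: 10.2
tool_pos: [0.5774, -0.1048, 0.1564]
ee_rot: [-1.571, -0.0, -1.257]
wrist_force: [-0.2, -0.1, -0.6]
width: 0.0138
time: 10.45
tool_pos: [0.5774, -0.1049, 0.1553]
ee_rot: [-1.571, 0.0, -1.257]
wrist_force: [-0.2, 0.5, -1.2]
width: 0.0137
10.45 pos [ 577.4 -104.9  155.3] rot [-90.   0. -72.] F [-0.2  0.5 -1.2] T [-0.01 -0.07  0.03] w 13.7 q6 56.0
```

```bash
for i in 1 2 3; do python3 -m creep '[[0,1,0,0,0,0,255],[0,1,0,0,0,0,255]]'|grep -E "tool_pos|force";done
```

```text
tool_pos: [0.5774, -0.1049, 0.1543]
wrist_force: [-0.3, 0.1, -1.2]
tool_pos: [0.5774, -0.1049, 0.1534]
wrist_force: [0.4, 0.3, -0.5]
tool_pos: [0.5775, -0.1049, 0.1525]
wrist_force: [-1.1, -0.6, 0.0]
```

```bash
python3 -m creep '[[0,1,0,0,0,0,255],[0,1,0,0,0,0,255]]'|grep -E "tool_pos|force"; python3 -c "
from h import *
st()"
```

```text
tool_pos: [0.5776, -0.1049, 0.1522]
wrist_force: [-0.5, -0.5, 2.2]
11.45 pos [ 577.6 -104.9  152.2] rot [-90.  -0. -72.] F [-0.5 -0.5  2.2] T [-0.04  0.12 -0.01] w 13.6 q6 56.0
```

```bash
python3 -m creep '[[0,1,0,0,0,0,255],[0,1,0,0,0,0,255]]'|grep -E "tool_pos|force"; python3 -c "
from h import *
st()"
```

```text
tool_pos: [0.5777, -0.1049, 0.1521]
wrist_force: [-2.2, 0.1, 5.5]
11.7 pos [ 577.7 -104.9  152.1] rot [-89.9  -0.1 -72. ] F [-2.2  0.1  5.5] T [ 0.13  0.43 -0.01] w 13.9 q6 56.0
```

```bash
python3 -m creep '[[0,-0.3,-0.4,0,-3,0,255],[0,-0.3,-0.4,0,-6,0,255],[0,-0.3,-0.4,0,-6,0,255]]'|grep -E "tool_pos|force"; python3 -c "
from h import *
st()"
```

```text
tool_pos: [0.5779, -0.1051, 0.1526]
wrist_force: [-0.5, 0.7, 4.8]
12.075 pos [ 577.9 -105.1  152.6] rot [-89.9  -0.1 -66. ] F [-0.5  0.7  4.8] T [0.05 0.12 0.02] w 13.7 q6 50.0
```

```bash
python3 -m creep '[[0,0,0,0,-3,0,255],[0,0,0,0,-6,0,255],[0,0,0,0,-6,0,255]]'|grep -E "tool_pos|force"; python3 -c "
from h import *
st()"
```

```text
tool_pos: [0.578, -0.1051, 0.1529]
wrist_force: [-0.7, 1.0, 5.8]
12.45 pos [ 578.  -105.1  152.9] rot [-89.9  -0.1 -60. ] F [-0.7  1.   5.8] T [0.08 0.28 0.02] w 13.7 q6 44.0
```

```bash
python3 -m creep '[[0,-0.3,0,0,-3,0,255],[0,-0.4,0,0,-6,0,255],[0,-0.4,0,0,-6,0,255]]'|grep -E "tool_pos|force"; python3 -c "
from h import *
st()"
```

```text
tool_pos: [0.5779, -0.105, 0.1533]
wrist_force: [-0.6, 1.3, 7.1]
12.825 pos [ 577.9 -105.   153.3] rot [-89.9  -0.1 -54. ] F [-0.6  1.3  7.1] T [ 0.12  0.28 -0.  ] w 13.8 q6 38.0
```

```bash
python3 -m creep '[[0,-0.2,0,0,-3,0,255],[0,-0.3,0,0,-6,0,255],[0,-0.3,0,0,-6,0,255]]'|grep -E "tool_pos|force"; python3 -c "
from h import *
st()"
```

```text
tool_pos: [0.5779, -0.105, 0.1536]
wrist_force: [-0.7, 1.0, 6.2]
13.2 pos [ 577.9 -105.   153.6] rot [-89.9  -0.2 -48. ] F [-0.7  1.   6.2] T [ 0.11  0.28 -0.02] w 13.6 q6 32.0
```

```bash
python3 -m creep '[[0,-0.6,0,0,-3,0,255],[0,-0.8,0,0,-6,0,255],[0,-0.8,0,0,-6,0,255]]'|grep -E "tool_pos|force"; python3 -c "
from h import *
st()"
```

```text
tool_pos: [0.5778, -0.105, 0.154]
wrist_force: [-1.2, 0.4, 5.9]
13.575 pos [ 577.8 -105.   154. ] rot [-89.9  -0.1 -42. ] F [-1.2  0.4  5.9] T [ 0.13  0.2  -0.05] w 13.7 q6 26.0
```

```bash
python3 -m creep '[[0,-0.2,0,0,-3,0,255],[0,-0.3,0,0,-6,0,255],[0,-0.3,0,0,-6,0,255]]'|grep -E "tool_pos|force"; python3 -c "
from h import *
st()"
```

```text
tool_pos: [0.5781, -0.1051, 0.1541]
wrist_force: [-0.1, 1.1, 6.1]
13.95 pos [ 578.1 -105.1  154.1] rot [-89.9  -0.2 -36. ] F [-0.1  1.1  6.1] T [ 0.16 -0.11  0.01] w 13.8 q6 20.0
```

```bash
python3 -m creep '[[0,-0.2,0,0,-3,0,255],[0,-0.4,0,0,-5,0,255],[0,-0.4,0,0,-5,0,255]]'|grep -E "tool_pos|force"; python3 -c "
from h import *
st()"
```

```text
tool_pos: [0.5775, -0.1051, 0.1533]
wrist_force: [1.3, -0.5, 4.5]
14.325 pos [ 577.5 -105.1  153.3] rot [-90.   -0.1 -31. ] F [ 1.3 -0.5  4.5] T [ 0.   -0.29  0.04] w 13.9 q6 15.0
```

```bash
python3 -m creep '[[0,-0.2,0,0,-3,0,255],[0,-0.2,0,0,-5,0,255],[0,-0.2,0,0,-5,0,255]]'|grep -E "tool_pos|force"; python3 -c "
from h import *
st()"
```

```text
tool_pos: [0.577, -0.1049, 0.1525]
wrist_force: [1.7, -0.3, 0.6]
14.7 pos [ 577.  -104.9  152.5] rot [-90.   0. -26.] F [ 1.7 -0.3  0.6] T [-0.01 -0.39  0.06] w 14.1 q6 10.0
```

Force fell and the height dropped, so it has reached an edge. I'll stop turning and follow it down.

```bash
python3 -m creep '[[0,0.7,0,0,0,0,255],[0,1.4,0,0,0,0,255],[0,1.4,0,0,0,0,255]]'|grep -E "tool_pos|force"; python3 -c "
from h import *
st()"
```

```text
tool_pos: [0.5772, -0.1049, 0.1519]
wrist_force: [1.3, 0.7, 2.8]
15.075 pos [ 577.2 -104.9  151.9] rot [-90.  -0. -26.] F [1.3 0.7 2.8] T [ 0.08 -0.32  0.01] w 13.6 q6 10.0
```

```bash
python3 -m creep '[[0,0.5,0,0,0,0,255],[0,1,0,0,0,0,255],[0,1,0,0,0,0,255]]'|grep -E "tool_pos|force"; python3 -c "
from h import *
st()"
```

```text
tool_pos: [0.5773, -0.1049, 0.1514]
wrist_force: [1.5, 1.2, 5.6]
15.45 pos [ 577.3 -104.9  151.4] rot [-90.   -0.1 -26. ] F [1.5 1.2 5.6] T [ 0.12 -0.26  0.11] w 13.8 q6 10.0
```

That was the 3 mm step: the rim is about 11 mm above the foot and it is bearing again. Continuing anticlockwise.

```bash
python3 -m creep '[[0,0,0,0,-2,0,255],[0,0,0,0,-5,0,255],[0,0,0,0,-5,0,255]]'|grep -E "tool_pos|force"; python3 -c "
from h import *
st()"
```

```text
tool_pos: [0.5764, -0.105, 0.1493]
wrist_force: [1.0, 0.1, -0.2]
15.825 pos [ 576.4 -105.   149.3] rot [-90.    0.1 -21. ] F [ 1.   0.1 -0.2] T [ 0.06 -0.31  0.03] w 13.8 q6 5.0
```

```bash
python3 -m creep '[[0,-0.2,0,0,-3,0,255],[0,-0.3,0,0,-6,0,255],[0,-0.3,0,0,-6,0,255]]'|grep -E "tool_pos|force"; python3 -c "
from h import *
st()"
```

```text
tool_pos: [0.5769, -0.1049, 0.1496]
wrist_force: [3.9, 1.4, -4.0]
16.2 pos [ 576.9 -104.9  149.6] rot [-90.    0.1 -15.1] F [ 3.9  1.4 -4. ] T [ 0.02 -0.79 -0.03] w 13.8 q6 -1.0
```

It dropped at yaw -21 and my second turn pushed against the wall (Fx 3.9, Fz -4). I'll turn back 4°, then follow it down.

```bash
python3 -m creep '[[0,0,0,0,2,0,255],[0,0.3,0,0,4,0,255],[0,0.3,0,0,4,0,255]]'|grep -E "tool_pos|force"; python3 -c "
from h import *
st()"
```

```text
tool_pos: [0.5766, -0.1051, 0.1507]
wrist_force: [0.3, 0.1, -2.0]
16.575 pos [ 576.6 -105.1  150.7] rot [-90.    0.1 -19.1] F [ 0.3  0.1 -2. ] T [-0.05 -0.14 -0.01] w 13.8 q6 3.0
```

```bash
python3 -m creep '[[0,0.7,0,0,0,0,255],[0,1.4,0,0,0,0,255],[0,1.4,0,0,0,0,255]]'|grep -E "tool_pos|force"; python3 -c "
from h import *
st()"
```

```text
tool_pos: [0.5769, -0.105, 0.1493]
wrist_force: [0.6, -1.0, 0.4]
16.95 pos [ 576.9 -105.   149.3] rot [-90.   0. -19.] F [ 0.6 -1.   0.4] T [-0.04 -0.1  -0.05] w 13.4 q6 3.0
```

```bash
python3 -m creep '[[0,0.7,0,0,0,0,255],[0,1.4,0,0,0,0,255],[0,1.4,0,0,0,0,255]]'|grep -E "tool_pos|force"; python3 -c "
from h import *
st()"
```

```text
tool_pos: [0.577, -0.105, 0.1478]
wrist_force: [-0.5, 0.7, -1.2]
17.325 pos [ 577.  -105.   147.8] rot [-90.   0. -19.] F [-0.5  0.7 -1.2] T [-0.06 -0.07  0.01] w 13.7 q6 3.0
```

Free downward, so this is a real start. Continuing down.

```bash
python3 -m creep '[[0,0.7,0,0,0,0,255],[0,1.2,0,0,0,0,255],[0,1.2,0,0,0,0,255]]'|grep -E "tool_pos|force"; python3 -c "
from h import *
st()"
```

```text
tool_pos: [0.577, -0.105, 0.1467]
wrist_force: [1.0, -0.3, -1.4]
17.7 pos [ 577.  -105.   146.7] rot [-90.   0. -19.] F [ 1.  -0.3 -1.4] T [-0.05 -0.07  0.  ] w 14.2 q6 3.0
```

```bash
python3 -m creep '[[0,0.6,0,0,0,0,255],[0,1,0,0,0,0,255],[0,1,0,0,0,0,255]]'|grep -E "tool_pos|force"; python3 -c "
from h import *
st()"
```

```text
tool_pos: [0.5772, -0.105, 0.1461]
wrist_force: [-0.4, -0.1, 1.3]
18.075 pos [ 577.2 -105.   146.1] rot [-90.  -0. -19.] F [-0.4 -0.1  1.3] T [-0.1   0.08 -0.02] w 13.7 q6 3.0
```

The rim is about 5.7 mm above the foot and bearing, so it is in the start. Now turning clockwise and following the lead down at about 0.07 mm per degree.

```bash
python3 -m creep '[[0,0.3,0,0,3,0,255],[0,0.8,0,0,6,0,255],[0,0.8,0,0,6,0,255]]'|grep -E "tool_pos|force"; python3 -c "
from h import *
st()"
```

```text
tool_pos: [0.5775, -0.1052, 0.1458]
wrist_force: [-0.2, -0.1, 2.6]
18.45 pos [ 577.5 -105.2  145.8] rot [-90.   -0.1 -25. ] F [-0.2 -0.1  2.6] T [-0.11  0.03 -0.02] w 14.1 q6 9.0
```

```bash
python3 -m creep '[[0,0.2,0,0,3,0,255],[0,0.5,0,0,6,0,255],[0,0.5,0,0,6,0,255]]'|grep -E "tool_pos|force"; python3 -c "
from h import *
st()"
```

```text
tool_pos: [0.5776, -0.1053, 0.1453]
wrist_force: [-0.7, -0.5, 2.7]
18.825 pos [ 577.6 -105.3  145.3] rot [-90.   -0.1 -30.9] F [-0.7 -0.5  2.7] T [-0.15 -0.05 -0.02] w 13.6 q6 15.0
```

```bash
python3 -m creep '[[0,0.2,0,0,3,0,255],[0,0.5,0,0,6,0,255],[0,0.5,0,0,6,0,255]]'|grep -E "tool_pos|force"; python3 -c "
from h import *
st()"
```

```text
tool_pos: [0.5776, -0.1053, 0.1449]
wrist_force: [0.5, -1.1, 4.1]
19.2 pos [ 577.6 -105.3  144.9] rot [-90.   -0.1 -36.9] F [ 0.5 -1.1  4.1] T [-0.24  0.02 -0.01] w 13.9 q6 21.0
```

```bash
python3 -m creep '[[0,0.2,0,0,3,0,255],[0,0.3,0,0,6,0,255],[0,0.3,0,0,6,0,255]]'|grep -E "tool_pos|force"; python3 -c "
from h import *
st()"
```

```text
tool_pos: [0.5775, -0.1052, 0.1444]
wrist_force: [-0.4, -0.4, 5.5]
19.575 pos [ 577.5 -105.2  144.4] rot [-90.   -0.1 -42.9] F [-0.4 -0.4  5.5] T [-0.19  0.03 -0.08] w 13.5 q6 27.0
```

```bash
python3 -m creep '[[0,0.1,0,0,3,0,255],[0,0.2,0,0,6,0,255],[0,0.2,0,0,6,0,255]]'|grep -E "tool_pos|force"; python3 -c "
from h import *
st()"
```

```text
tool_pos: [0.5774, -0.105, 0.1441]
wrist_force: [0.4, -0.8, 4.4]
19.95 pos [ 577.4 -105.   144.1] rot [-90.   -0.1 -48.9] F [ 0.4 -0.8  4.4] T [-0.11  0.05 -0.06] w 14.0 q6 33.0
```

```bash
python3 -m creep '[[0,0.2,0,0,3,0,255],[0,0.4,0,0,6,0,255],[0,0.4,0,0,6,0,255]]'|grep -E "tool_pos|force"; python3 -c "
from h import *
st()"
```

```text
tool_pos: [0.5773, -0.1049, 0.1437]
wrist_force: [-1.0, 0.1, 5.0]
20.325 pos [ 577.3 -104.9  143.7] rot [-89.9  -0.  -54.9] F [-1.   0.1  5. ] T [-0.02  0.05 -0.05] w 13.7 q6 39.0
```

```bash
python3 -m creep '[[0,0.2,0,0,3,0,255],[0,0.4,0,0,6,0,255],[0,0.4,0,0,6,0,255]]'|grep -E "tool_pos|force"; python3 -c "
from h import *
st()"
```

```text
tool_pos: [0.5773, -0.1047, 0.1433]
wrist_force: [-0.5, 0.7, 5.1]
20.7 pos [ 577.3 -104.7  143.3] rot [-89.9  -0.  -60.9] F [-0.5  0.7  5.1] T [ 0.05  0.06 -0.03] w 13.9 q6 45.0
```

```bash
python3 -m creep '[[0,0.2,0,0,2,0,255],[0,0.3,0,0,4,0,255],[0,0.3,0,0,4,0,255]]'|grep -E "tool_pos|force"; python3 -c "
from h import *
st()"
```

```text
tool_pos: [0.5774, -0.1046, 0.1431]
wrist_force: [0.1, 0.7, 5.9]
21.075 pos [ 577.4 -104.6  143.1] rot [-89.9   0.  -64.9] F [0.1 0.7 5.9] T [ 0.14  0.05 -0.01] w 13.6 q6 49.0
```

```bash
python3 -m creep '[[0,0,0,0,2,0,255],[0,0.1,0,0,4,0,255],[0,0.1,0,0,4,0,255]]'|grep -E "tool_pos|force"; python3 -c "
from h import *
st()"
```

```text
tool_pos: [0.5774, -0.1045, 0.1429]
wrist_force: [-0.2, 1.4, 4.8]
21.45 pos [ 577.4 -104.5  142.9] rot [-89.9   0.  -68.9] F [-0.2  1.4  4.8] T [0.15 0.02 0.02] w 13.7 q6 53.0
```

```bash
python3 -m creep '[[0,0.1,0,0,2,0,255],[0,0.2,0,0,4,0,255],[0,0.2,0,0,4,0,255]]'|grep -E "tool_pos|force"; python3 -c "
from h import *
st()"
```

```text
tool_pos: [0.5775, -0.1049, 0.1425]
wrist_force: [0.4, -0.7, 5.7]
21.825 pos [ 577.5 -104.9  142.5] rot [-89.9  -0.  -72.9] F [ 0.4 -0.7  5.7] T [ 0.06 -0.07 -0.  ] w 13.7 q6 57.0
```

```bash
python3 -m creep '[[0,0,0,0,1.5,0,255],[0,0.1,0,0,3,0,255],[0,0.1,0,0,3,0,255]]'|grep -E "tool_pos|force"; python3 -c "
from h import *
st()"
```

```text
tool_pos: [0.5777, -0.1052, 0.1425]
wrist_force: [1.3, -0.1, 5.7]
22.2 pos [ 577.7 -105.2  142.5] rot [-89.9  -0.1 -76. ] F [ 1.3 -0.1  5.7] T [-0.1  -0.21  0.12] w 13.9 q6 60.0
```

```bash
python3 -m creep '[[0,0,0,0,1,0,255],[0,0,0,0,2,0,255],[0,0,0,0,2,0,255]]'|grep -E "tool_pos|force"; python3 -c "
from h import *
st()
for i in range(4): robot.snapshot('side');st()"
```

```text
tool_pos: [0.5777, -0.1053, 0.1425]
wrist_force: [0.8, 0.3, 5.1]
22.575 pos [ 577.7 -105.3  142.5] rot [-89.9  -0.1 -78. ] F [0.8 0.3 5.1] T [-0.12 -0.24  0.39] w 13.9 q6 62.0
22.625 pos [ 577.7 -105.2  142.5] rot [-89.9  -0.1 -77.9] F [ 0.8 -0.6  4.7] T [-0.16 -0.2   0.4 ] w 14.0 q6 62.0
22.675 pos [ 577.7 -105.2  142.4] rot [-89.9  -0.1 -77.9] F [ 1.3 -0.8  4.7] T [-0.12 -0.17  0.35] w 13.7 q6 62.0
22.725 pos [ 577.7 -105.2  142.5] rot [-89.9  -0.1 -77.9] F [ 1.1 -1.2  4.7] T [-0.13 -0.21  0.33] w 13.7 q6 62.0
22.775 pos [ 577.7 -105.2  142.5] rot [-89.9  -0.1 -77.9] F [ 0.9 -0.1  4.6] T [-0.1  -0.18  0.41] w 13.9 q6 62.0
```

At the stop: torque is up to 0.37 N m, the height is steady and the rim is about 2 mm up. I'll ease the twist and press off, then open.

```bash
python3 -m creep '[[0,-0.5,0,0,-1,0,255],[0,-0.8,0,0,-2,0,255],[0,-0.8,0,0,-2,0,255]]'|grep -E "tool_pos|force"; python3 -c "
from h import *
st()
for i in range(3): robot.snapshot('side');st()"
```

```text
tool_pos: [0.5775, -0.1052, 0.1425]
wrist_force: [3.9, -2.5, 2.4]
23.15 pos [ 577.5 -105.2  142.5] rot [-90.  -0. -76.] F [ 3.9 -2.5  2.4] T [-0.32 -0.75  0.1 ] w 13.7 q6 60.0
23.2 pos [ 577.5 -105.2  142.5] rot [-90.  -0. -76.] F [ 3.6 -1.1  2.5] T [-0.31 -0.8   0.16] w 13.7 q6 60.0
23.25 pos [ 577.5 -105.2  142.5] rot [-90.  -0. -76.] F [ 3.2 -1.5  0.2] T [-0.26 -0.79  0.12] w 13.7 q6 60.0
23.3 pos [ 577.5 -105.2  142.5] rot [-90.  -0. -76.] F [ 3.9 -1.   1.5] T [-0.31 -0.88  0.18] w 13.6 q6 60.0
```

```bash
python3 -m creep '[[0.5,0,0.8,0,0,0,255],[0.5,0,0.8,0,0,0,255],[0.5,0,0.8,0,0,0,120],[0.5,0,0.8,0,0,0,60],[0.5,0,0.8,0,0,0,60]]'; python3 -m creep '[[0,0,0,0,0,0,60],[0,0,0,0,0,0,60],[0,0,0,0,0,0,60]]'; python3 -c "
from h import *
st()"
```

```text
time: 23.92
tool_pos: [0.5773, -0.1051, 0.1421]
ee_rot: [-1.573, 0.001, -1.327]
wrist_force: [0.1, 0.1, 0.3]
width: 0.0404
time: 24.3
tool_pos: [0.5779, -0.1053, 0.1428]
ee_rot: [-1.571, -0.0, -1.327]
wrist_force: [-0.2, -0.7, 0.3]
width: 0.07
24.3 pos [ 577.9 -105.3  142.8] rot [-90.  -0. -76.] F [-0.2 -0.7  0.3] T [0.02 0.01 0.02] w 70.0 q6 60.0
```

Released and free of force. Retreating up, then I'll look.

```bash
python3 -m creep '[[0,20,0,0,0,0,60]]' >/dev/null 2>&1 & sleep 0; echo skip; kill %1 2>/dev/null; wait; python3 -c "
from h import *
st()"
```

```text
skip
24.3 pos [ 577.9 -105.3  142.8] rot [-90.  -0. -76.] F [-0.2 -0.7  0.3] T [0.02 0.01 0.02] w 70.0 q6 60.0
```

That command had the wrong sign, since +y is down. I killed it and it did not run: the clock and pose are unchanged. Here is the upward move:

```bash
python3 -m creep '[[0,-20,0,0,0,0,60],[0,-60,0,0,0,0,60],[0,-90,0,0,0,0,60],[0,-90,-80,0,0,0,60],[0,-90,-80,0,0,0,60]]'
python3 - <<'E'
from h import *
import cv2
for i in range(4): s=robot.snapshot("wrist")
o=robot.get_obs();st()
cv2.imwrite("pics/w9.png",np.clip(s["color"].astype(float)*1.3,0,255).astype(np.uint8))
a=cv2.resize(robot.snapshot("side")["color"][140:240,205:325],(480,400),interpolation=cv2.INTER_CUBIC)
b=cv2.resize(robot.snapshot("scene")["color"][150:240,180:300],(320,240),interpolation=cv2.INTER_CUBIC)
c=np.zeros((400,800,3),np.uint8);c[:,:480]=a;c[:240,480:]=b
cv2.imwrite("pics/s9.png",np.clip(c*1.6,0,255).astype(np.uint8))
for n in ("side","scene","wrist"):
  for t in ("knob","knob_bar"): print(n,t,[(np.round(d["point"],3),round(d["p"],2)) for d in robot.landmark_of(t,n) if d["point"][1]<0])
E
```

```text
time: 24.92
tool_pos: [0.4984, -0.1249, 0.2328]
ee_rot: [-1.571, -0.0, -1.328]
wrist_force: [0.2, -0.1, 0.6]
width: 0.072
25.125 pos [ 501.  -124.6  233.1] rot [-89.9  -0.  -76. ] F [-0.1  0.4  0.4] T [-0.04 -0.07  0.02] w 72.0 q6 56.0
side knob [(array([ 0.574, -0.113,  0.108]), 0.58)]
side knob_bar [(array([ 0.579, -0.108,  0.152]), 0.55)]
scene knob [(array([ 0.581, -0.107,  0.108]), 0.76), (array([ 0.566, -0.413,  0.007]), 0.55)]
scene knob_bar [(array([ 0.574, -0.105,  0.152]), 0.73), (array([ 0.577, -0.104,  0.105]), 0.24)]
wrist knob [(array([ 0.576, -0.104,  0.106]), 0.93)]
wrist knob_bar [(array([ 0.58 , -0.107,  0.158]), 0.65)]
```

View pics/w9.png

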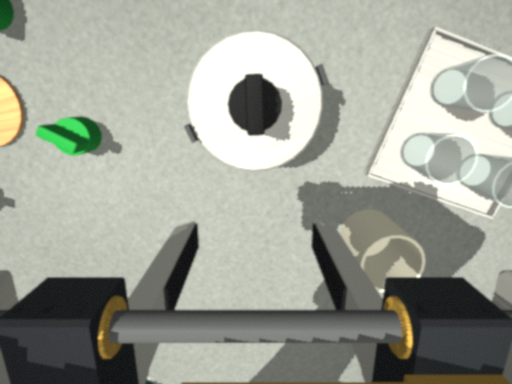

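View pics/s9.png

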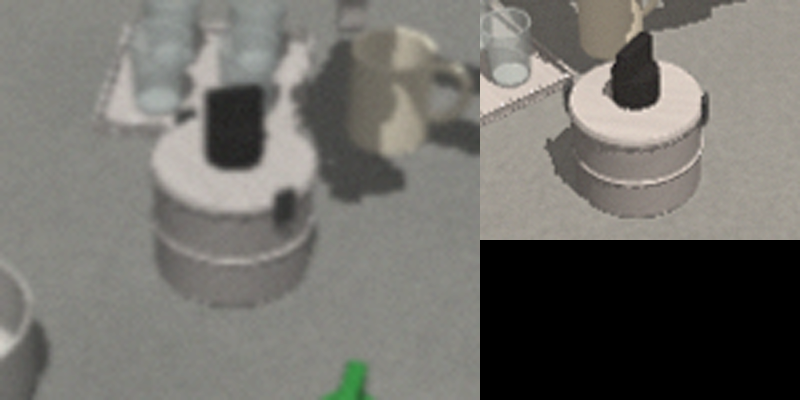

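The knob stands upright in the middle of the lid at wrist (255,105), with its bar in line with the jaws, so it did not turn on release. The three cameras put the rim at z = 0.106–0.108 (home is 0.107). The mug and tumblers are where they were, and the gripper is clear.

```bash
python3 -c "
from bench import robot
print(robot.close_job())"
```

```text
the job is handed in; nothing more can be done
None
```

The black wing knob is fully home on the canister stud and released, and I handed the job in at about 25 s of the 72 s.

- **What I did:** I gripped the knob by its bar and set it on the stud under about 5–8 N of press. Turned anticlockwise, it climbed, went down a 3 mm step, and dropped into a start after about 51°, with its rim 5.7 mm above the stud's foot. I then turned it clockwise about 57° to the stop, eased off and let go.
- **Last checks:** At the stop the height held steady with the rim about 2 mm above the foot. After release the three cameras put the rim at z = 0.106–0.108 m, where fully home is 0.107 m. The knob stands upright in the middle of the lid, the wrist forces are back to about zero, and the gripper is clear. The mug and tumblers still stand in the last pictures. I did not check the pan separately.
- **What was less clean:**
  - I turned one step too far just after the drop and brushed the wall behind the start with about 4 N, then backed off at once.
  - The twist at the stop peaked at about 0.4 N m, above the suggested 0.1. I eased it to about 0.14 N m before opening the jaws.
  - I typed one retreat command with the wrong sign, but it was cancelled before the arm moved.
  - Three of the small steps down before contact ran as a shell loop over rows I had typed, not as three separate commands.

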